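# Walk a stuck register bar home with alternating mallet taps

## Task

The register bar of the print jig is stuck in its guides with dried ink. Pick up the wooden mallet and, letting nothing but the mallet touch the bar, walk the bar away from the robot with light, gentle taps on its orange and blue studs in alternation (forcing one end or the middle jams it) until it sits fully home against both rear stops. Then stand the mallet upright on the middle of its black mat, let go, and leave everything else where it is.

Things in the scene. Friction and masses are not known exactly. Their poses are not given: they have to be found in the camera images.
- jig: print jig fixed to the table: wooden base 140 x 270 x 10 mm (x, y, z), origin at the centre of its underside, +x is the way the bar must travel (away from the robot), y runs along the bar. Wooden end cheeks, 44 mm high, stand at y = +127 and -127 mm (16 mm wide, x from -45 to +30 mm). More than 28 N from the mallet damages the bar
- bar: the register bar, origin at its very middle: aluminium, 30 mm (x) x 230 mm (y) x 44 mm, underside 12 mm and top 56 mm above the table. In the jig's frame it starts at x about -35 mm and is home at -23 mm. Stuck at two shoes beneath it, 42 mm either side of the middle. It stays where left; jammed, pushed in the middle, or at the stops it will not move below 32 N
- stop_left (a point): middle of the near face of the left rear stop, a dark steel block 26 mm wide and 60 mm high, at x = -8 mm, y = +42 mm in the jig's frame, 35 mm above the table; the bar's far face meets it when home. The right stop is the same at y = -42 mm
- stud_left (a point): striking face centre of the orange stud (22 mm across, 20 mm proud of the bar's near face, towards -x), 85 mm to the +y side of the bar's middle, 40 mm above the table; x in the jig's frame about -70 mm at first, -58 mm home. 11 to 13 N in +x moves this end while the bar pivots on the other shoe; cocked 1.4 degrees (0.025 rad) either way it jams: 6 mm a push at most
- stud_right (a point): striking face centre of the blue stud, like the orange one in every way but 85 mm to the -y side of the bar's middle
- mallet: short wooden mallet standing on its head with the handle straight up; origin at the centre of the head's underside; head 90 mm long (x, the striking direction, a flat black rubber face at either end) x 50 mm (y) x 50 mm high; handle 24 mm (x) x 32 mm (y), from 50 to 120 mm above the origin; about 0.4 kg; a grip of 80 N or more across the 24 mm, 80 to 100 mm above the origin (lower is steadier), holds it well
- mat: black rubber mat 110 x 110 x 4 mm fixed to the table, on which the mallet stands at first and must stand at the end; origin at the centre of its underside; it lies left or right of the jig
- tub: white plastic paste tub with a blue disc on its lid, 94 mm across, 72 mm high, bystander; origin at the centre of its underside
- tape_roll: roll of yellow tape lying flat, 100 mm across, 25 mm high, bystander; origin at the centre of its underside
- jar_magenta: magenta ink jar with a black lid, 66 mm across, 85 mm high, bystander; origin at the centre of its underside
- jar_green: dark green ink jar, 72 mm across, 90 mm high, bystander behind the jig; origin at the centre of its underside
- mug: red mug, 80 mm across, 95 mm high, bystander behind the jig; origin at the centre of its underside
- drink_bottle: orange drinking bottle, 70 mm across, 210 mm high, bystander; origin at the centre of its underside
- squeegee: squeegee 160 mm long with wooden grip, 35 mm high, bystander lying behind the jig; origin under its middle
There are look-alikes about, which are no part of the job. What is shaped like the mallet but red or yellow is not meant.

How it is judged (in metres and radians):
On the way, in this order (a step that is already met when the one before it is completed fails the run):
1. the mallet is lifted off its mat (height (world z) of mallet above 0.01 m), for 0.1 s.
2. tapped by the mallet, the bar is more than a third of its way at both studs (x of each of stud_left, stud_right in the frame of jig above -0.066 m), for 0.05 s.
3. the bar is home at both studs (x of each of stud_left, stud_right in the frame of jig above -0.06 m), for 0.1 s.
At the end, for the whole second after the job is handed in: the bar is home: both stud faces are beyond x = -60 mm in the jig's frame (within 2 mm of the stops); the mallet stands upright (within 0.1 rad) on its mat, within 30 mm of the mat's centre, at rest and released (all of step 3 and horizontal distance between mallet and mat below 0.03 m and angle between mallet's own z axis and vertical below 0.1 rad and height (world z) of mallet below 0.008 m and linear speed of mallet below 0.02 m/s); the robot touches nothing.
It fails at once if the mallet loads the bar with more than 28 N (contact force between mallet and bar above 28 N).
It fails at once if the gripper or arm touches the bar (contact force between any of the fingers, the arm and bar above 1 N).
It fails at once if a bystander is moved by more than 20 mm (distance of any of tub, tape_roll, jar_magenta, jar_green, mug, drink_bottle, squeegee from where it was at the start of the episode above 0.02 m).
It also fails if it takes over 70 s, if anything falls off the work surface, if the arm or the gripper's body presses on something with over 40 N, if the wrist force passes 120 N, or if a joint passes its speed limit or range.

## Robot

A 6-joint arm with a two-finger parallel gripper is mounted at the origin on the work surface. World frame = base frame: x ahead of the robot, y to its left, z up, the work surface at z = 0. Lengths are in mm, angles in rad, forces in N, time in s.
With the tool pointing down it reaches from about 325 to 750 mm from the base axis. Payload 7.6 kg.
Tool frame: the origin (TCP) lies at the very end of the fingers, on their centre line; the grasp point (between the pads) lies env.pinch_z behind it (env.pinch_z is the distance from the TCP to the grasp point, in mm); z points along the fingers, y is the line along which they close (so a half turn about z gives the same grasp; the last joint's range is limited). The gripper opens to 85 mm and grips with 20 to 120 N. Pads are 22 mm wide; open, the fingers measure 114 mm over their backs; the gripper's body (76 mm by 85 mm) begins 54 mm behind the grasp point. The pads swing forward as they close: fully open they stand 13 mm farther back than shut.
Start: joints at [-1.234, 0.052, 1.401, -0, 1.689, -0.07], TCP at [207.754, -482.166, 231.323] pointing down, gripper open.
Joint ranges: [-2.9, 2.9], [-0.91, 2.17], [0.12, 2.37], [-1.06, 4.2], [0.26, 2.73], [-2.93, 2.93]. Speed limits (rad/s): [2.57, 2.57, 3.01, 3.14, 3.14, 3.14].

## Interface

Orientations are given as a unit quaternion [w, x, y, z].
In Python, from rig import sensors, optics, job_done, env gives the robot as it stands.
- The arm moves only by the shell command python3 -m pendant 'ROWS' [FORCE]. ROWS is JSON, a list of rows, each an object with "claw": the closure, from -1 (fully open) to 1 (shut), so that 0 is half open; "linear": the shift along the tool's x, y, z in m, a list of three; "twist": the turn, a rotation vector about the tool's x, y, z in rad, a list of three. In form: [{"claw": claw, "linear": [tx, ty, tz], "twist": [ax, ay, az]}, ...]. A call has 1 to 12 rows; each row shifts and turns the commanded pose from where the row before left it, along the tool's axes as they then stand; what a row does not reach is not made up. A row lasts 1/10 s, in which the tool goes at most 50 mm and 8.59 degrees, less where a joint would pass 70% of its speed; a pose out of reach is approached as far as the arm can. A call is refused whole if a number of a shift passes 0.05 or a number of a turn 0.15, either way. A call with a gripper value outside its range is refused whole. The fingers move at their own pace and stop on an object; FORCE is the grip in N (left out, the last holds). Time passes only in rows, so rows that do not move let the fingers close. It gives the time, the measured TCP pose, the force, the opening and the grip force at its end, in the units of the state.
- sensors.state(): the state, without advancing time (a new reading comes with each control period).
- optics.grab_frame(name): name is "scene" or "top" or "wrist"; returns (picture, depth): 420x560x3 uint8, blue, green, red; 420x560 float32, mm along the optical axis (not along the pixel's ray), 0 where there is no reading.
- optics.camera_info(name): a dict with "camera_matrix" (3x3 intrinsics, pixels), "rvec" (rotation vector, rad) and "tvec" (3), from world to camera coordinates, as OpenCV has them. Camera axes: x right, y down, z forward; pixel columns grow to the right and rows downward; lengths in mm; the calibration is good to about 2 mm. A picture is of the moment at which its call begins: read the wrist's pose just before it. camera_info takes no time and is no camera call; for the wrist camera it gives the pose at the moment of the call.
- job_done(): hands the job in; it is judged then, once.
The state is a dict: "clock": time; "q": joint angles; "joint_vel": joint speeds; "joint_efforts": joint torques, N m; "eef_pos": TCP position; "orientation": TCP orientation; "ft_force": force on the tool from outside, world axes, zero at the start; "wrist_torque": the same for the moment, N m; "opening": finger opening in mm; "grip_force": force on a finger pad.
Only numpy, scipy, OpenCV 4.12 (cv2) and the standard library are available. Lean on these libraries where they do the work, as an engineer would, in place of code of your own. Each camera call takes 0.05 s, during which the arm holds its last target. There are 200 camera calls.

## Working session

There is one attempt and no reset: what is moved stays moved. The work goes in short steps, Python scripts to look and compute and a shell command to move; the robot and the scene stay as the last step left them, time stands still between calls to the robot, and variables do not carry over. Pictures are saved under pics/ and viewed, at most 10 in all, crops included, and the job is handed in when it is done.

```bash
ls; mkdir -p pics
python3 - <<'E'
from rig import sensors, optics, env
import cv2,numpy as np
print(env.pinch_z, sensors.state())
for n in("top","scene"):
    p,d=optics.grab_frame(n); cv2.imwrite(f"pics/{n}0.png",p); np.savez(f"{n}0.npz",p=p,d=d)
    print(optics.camera_info(n))
E
```

```text
pics
18.700000000000003 {'clock': 0.0, 'q': array([-1.23428825e+00,  5.28648505e-02,  1.40170778e+00, -1.58058846e-05,
        1.68858382e+00, -7.03121663e-02]), 'joint_vel': array([-0.00220191, -0.00089488,  0.00039328,  0.00075677,  0.00085201,
       -0.00088303]), 'joint_efforts': array([ 1.48046631e-03, -3.81664681e+01, -3.60189950e+01,  7.21630090e-05,
        6.21318526e-03, -6.06509275e-06]), 'eef_pos': array([ 207.65305707, -481.87238785,  230.46627619]), 'orientation': array([-7.73940454e-04,  9.79383281e-01,  2.02009350e-01, -1.11541455e-04]), 'ft_force': array([-0.10257091, -0.46134343, -0.55580458]), 'wrist_torque': array([-0.00190168, -0.00305045, -0.00669422]), 'grip_force': 0.0, 'opening': 85.37160964924792}
{'camera_matrix': array([[436.84882911,   0.        , 284.39172708],
       [  0.        , 436.84882911, 207.03631127],
       [  0.        ,   0.        ,   1.        ]]), 'rvec': array([ 2.16513241, -2.21678566,  0.06174251]), 'tvec': array([  20.1370168 ,  536.12303084, 1386.64725446])}
{'camera_matrix': array([[404.38132516,   0.        , 284.55031141],
       [  0.        , 404.38132516, 209.31409928],
       [  0.        ,   0.        ,   1.        ]]), 'rvec': array([ 1.98152518,  0.99930331, -0.50403888]), 'tvec': array([-324.76358144, -210.97805881, 1541.12552098])}
```

View pics/top0.png

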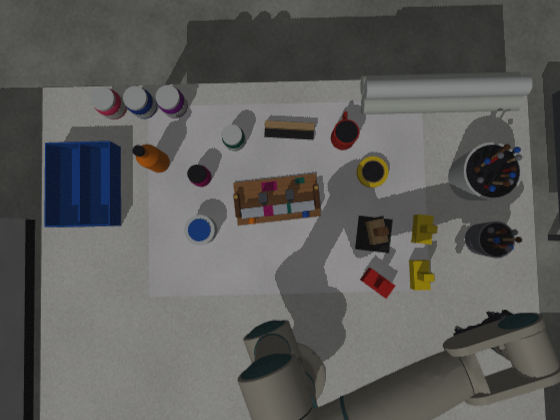

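View pics/scene0.png

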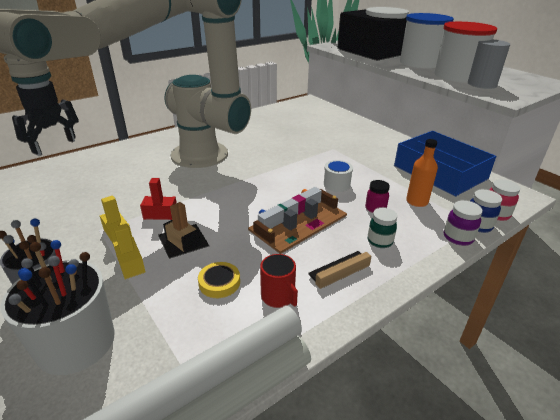

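The top view has +x up and +y left. The jig is at about (277,198), slightly turned. The mat is at (374,234) with the brown mallet on it. The red and yellow look-alikes are at (378,282), (424,229) and (421,275). Next I'll measure these and view an enlarged crop.

```bash
cat > h.py <<'E'
import cv2,numpy as np
from rig import optics,sensors
def cloud(n,d,info=None):
    i=info or optics.camera_info(n); K=i["camera_matrix"]; R=cv2.Rodrigues(i["rvec"])[0]
    v,u=np.mgrid[:d.shape[0],:d.shape[1]]
    P=np.stack([(u-K[0,2])/K[0,0]*d,(v-K[1,2])/K[1,1]*d,d],-1)
    return (P-np.ravel(i["tvec"]))@R
def ray(n,u,v,z,info=None):
    i=info or optics.camera_info(n); K=i["camera_matrix"]; R=cv2.Rodrigues(i["rvec"])[0]
    c=-R.T@np.ravel(i["tvec"]); w=R.T@np.linalg.inv(K)@np.array([u,v,1.])
    return c+w*(z-c[2])/w[2]
def rect(X):
    r=cv2.minAreaRect(X[:,:2].astype(np.float32)); return [np.round(a,1) for a in r],len(X)
E
python3 - <<'E'
from h import *
z=np.load("top0.npz");p,d=z["p"],z["d"];W=cloud("top",d)
hsv=cv2.cvtColor(p,cv2.COLOR_BGR2HSV)
def box(a,b,c,e):
    m=np.zeros(d.shape,bool); m[b:e,a:c]=1; return m
J=box(225,165,330,232);M=box(350,210,398,258)
Z=W[...,2]; H,S,V=hsv[...,0],hsv[...,1],hsv[...,2]
print("table z",np.median(Z[box(300,240,320,280)]))
print("jig all z>5",rect(W[J&(Z>6)]))
print("bar top", rect(W[J&(Z>50)&(Z<62)]), np.median(Z[J&(Z>50)&(Z<62)]))
or_=J&(H>5)&(H<14)&(S>190)&(V>120); bl=J&(H>105)&(H<125)&(S>120)&(V>60)
for m in(or_,bl):
    v,u=np.nonzero(m); print(len(u),u.mean() if len(u) else 0,v.mean() if len(u) else 0,W[m].mean(0))
print("mat dark",rect(W[M&(V<45)&(Z<15)]))
print("head",rect(W[M&(Z>42)&(Z<60)]),np.median(Z[M&(Z>42)&(Z<60)]))
print("handle",rect(W[M&(Z>108)]),np.median(Z[M&(Z>108)]))
c=p[160:265,225:400];c=np.clip(c*1.8,0,255).astype(np.uint8)
cv2.imwrite("pics/c1.png",cv2.resize(c,None,fx=4.5,fy=4.5,interpolation=cv2.INTER_CUBIC))
E
```

```text
table z 0.6431745476134328
jig all z>5 ([array([564.5,  29.2]), array([335.7, 216.5]), np.float64(87.2)], 3642)
bar top ([array([539.4,  28. ]), array([ 95.9, 260.2]), np.float64(5.0)], 871) 56.68456375382919
6 249.83333333333334 221.16666666666666 [492.76531203 116.48215703  50.12393377]
34 305.3235294117647 213.52941176470588 [512.56664399 -57.5203785   49.97006489]
mat dark ([array([ 447.3, -277.7]), array([108.9, 113.5]), np.float64(81.9)], 576)
head ([array([ 450.9, -281.3]), array([90. , 51.5]), np.float64(10.3)], 373) 54.35736506665305
handle ([array([ 446.8, -145.8]), array([ 25.8, 303.1]), np.float64(1.8)], 103) 123.99003976469194
```

View pics/c1.png

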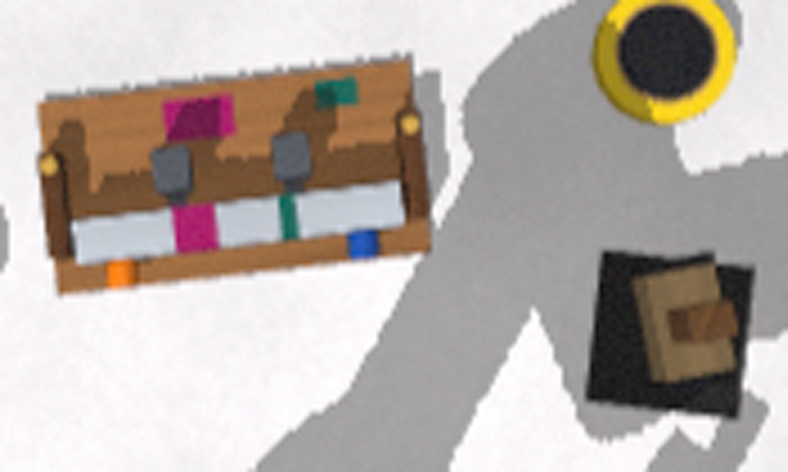

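The crop shows the orange stud at about (122,273), the blue stud at (363,244) and the bar nearly parallel to the base. The mallet is turned a little on its mat, centre about (690,322). One more refinement of the poses, then I move.

Run:
```python
from h import *
z=np.load("top0.npz");p,d=z["p"],z["d"];W=cloud("top",d)
hsv=cv2.cvtColor(p,cv2.COLOR_BGR2HSV);H,S,V=[hsv[...,i].astype(int) for i in range(3)];Z=W[...,2]
def box(a,b,c,e):
    m=np.zeros(d.shape,bool); m[b:e,a:c]=1; return m
J=box(225,165,330,232);M=box(350,210,398,258)
def big(m,open_=False):
    n,l,s,_=cv2.connectedComponentsWithStats(m.astype(np.uint8),connectivity=4)
    return l==1+np.argmax(s[1:,4])
def onplane(m,h):   # pixel corners of minAreaRect cast to plane
    c=cv2.findContours(m.astype(np.uint8),cv2.RETR_EXTERNAL,cv2.CHAIN_APPROX_NONE)[0]
    q=np.vstack(c)[:,0]; P=np.array([ray("top",u,v,h) for u,v in q]); return rect(P)
print("base(z10)",onplane(big(J&(S>70)&(V>25)),10))
bar=big(J&(Z>52)&(Z<62)&(S<60)&(V>70)|(J&(Z>52)&(Z<60)&(S>150)&((H>155)|(H<95)&(H>70))))
print("bar top",onplane(bar,56))
n=[]
for nm,m in(("or",J&(H>4)&(H<16)&(S>215)&(V>90)),("bl",J&(H>105)&(H<125)&(S>120)&(V>60))):
    m=big(m); v,u=np.nonzero(m); print(nm,len(u),u.mean(),v.mean(),"bbox",u.min(),u.max(),v.min(),v.max(),"at z51",ray("top",u.mean(),v.mean(),50))
m=big(M&(Z>108)&(Z<135)); print("handle",onplane(m,124))
m=big(M&(Z>42)&(Z<135)); print("head+handle rough",rect(W[m&(Z<62)]))
print("mat",onplane(big(M&((V<45)&(S<80)|(Z>20))),4), onplane(big(M&(V<50)&(Z<15)),4))
for nm,h,b in(("tub",72,(180,210,220,248)),("tape",25,(352,150,395,190))):
    B=box(*b)&(Z>h*.7); print(nm,rect(W[big(B)]))
```

```text
base(z10) ([array([563.9,  32.4]), array([138.4, 274.5]), np.float64(5.2)], 245)
bar top ([array([520.8,  95.1]), array([30. , 95.1]), np.float64(6.1)], 82)
or 25 251.36 220.28 bbox 249 254 218 222 at z51 [495.4302427  111.66253988  50.        ]
bl 34 305.3235294117647 213.52941176470588 bbox 302 308 211 216 at z51 [512.56122253 -57.51884864  50.        ]
handle ([array([ 450.9, -279.7]), array([24.2, 34.7]), np.float64(9.9)], 34)
head+handle rough ([array([ 450.9, -281.3]), array([90. , 51.5]), np.float64(10.3)], 381)
mat ([array([ 447.5, -278.5]), array([110.3, 114.2]), np.float64(81.8)], 131) ([array([ 444.1, -276.7]), array([109.7, 107.8]), np.float64(82.6)], 138)
tub ([array([482.1, 165.3]), array([ 93.1, 309.3]), np.float64(7.1)], 743)
tape ([array([ 546.6, -170.2]), array([ 97.6, 385. ]), np.float64(41.7)], 763)
```

```bash
cat >> h.py <<'E'
def togo(x,y,z,yaw,s=None):
    """shift (tool axes, m) and remaining turn about tool z (rad) to TCP x,y,z with tool y at world yaw (deg)"""
    s=s or sensors.state(); w,a,b,c=s["orientation"]
    from scipy.spatial.transform import Rotation as Ro
    R=Ro.from_quat([a,b,c,w]).as_matrix(); ty=R[:,1]; cur=np.arctan2(ty[1],ty[0])
    dw=(np.radians(yaw)-cur+np.pi)%(2*np.pi)-np.pi
    print("clock %.1f pos %s yaw %.2f tilt %s op %.1f grip %.0f F %s"%(s["clock"],np.round(s["eef_pos"],1),np.degrees(cur),np.round(R[:2,2],4),s["opening"],s["grip_force"],np.round(s["ft_force"],1)))
    print("twist z %.3f ; shift now %s"%(-dw,np.round(R.T@(np.array([x,y,z])-s["eef_pos"])/1000,4)))
E
python3 -m pendant '[{"claw":-1,"linear":[0,0,0],"twist":[0,0,-0.149]},{"claw":-1,"linear":[0,0,0],"twist":[0,0,-0.149]},{"claw":-1,"linear":[0,0,0],"twist":[0,0,-0.149]},{"claw":-1,"linear":[0,0,0],"twist":[0,0,-0.149]},{"claw":-1,"linear":[0,0,0],"twist":[0,0,-0.149]},{"claw":-1,"linear":[0,0,0],"twist":[0,0,-0.149]},{"claw":-1,"linear":[0,0,0],"twist":[0,0,-0.149]},{"claw":-1,"linear":[0,0,0],"twist":[0,0,-0.149]},{"claw":-1,"linear":[0,0,0],"twist":[0,0,-0.149]},{"claw":-1,"linear":[0,0,0],"twist":[0,0,0]}]' 100
python3 -c "from h import *;togo(450.9,-280.3,180,10.1)"
```

```text
clock: 1.1
eef_pos: [207.7, -482.0, 230.9]
orientation: [-0.0, 0.641, 0.767, 0.0]
ft_force: [-0.3, 0.2, 0.0]
opening: 85.5
grip_force: 0.0
clock 1.1 pos [ 207.7 -482.   230.9] yaw 10.22 tilt [-0.0003  0.0008] op 85.5 grip 0 F [-0.3  0.2  0. ]
twist z 0.002 ; shift now [0.1553 0.2752 0.0509]
```

```bash
python3 -m pendant '[{"claw":-1,"linear":[0.0155,0.0275,0.005],"twist":[0,0,0]},{"claw":-1,"linear":[0.0155,0.0275,0.005],"twist":[0,0,0]},{"claw":-1,"linear":[0.0155,0.0275,0.005],"twist":[0,0,0]},{"claw":-1,"linear":[0.0155,0.0275,0.005],"twist":[0,0,0]},{"claw":-1,"linear":[0.0155,0.0275,0.005],"twist":[0,0,0]},{"claw":-1,"linear":[0.0155,0.0275,0.005],"twist":[0,0,0]},{"claw":-1,"linear":[0.0155,0.0275,0.005],"twist":[0,0,0]},{"claw":-1,"linear":[0.0155,0.0275,0.005],"twist":[0,0,0]},{"claw":-1,"linear":[0.0155,0.0275,0.005],"twist":[0,0,0]},{"claw":-1,"linear":[0.0155,0.0275,0.005],"twist":[0,0,0]},{"claw":-1,"linear":[0,0,0],"twist":[0,0,0]},{"claw":-1,"linear":[0,0,0],"twist":[0,0,0]}]'
python3 - <<'E'
from h import *
togo(450.9,-280.3,70,10.1)
i=optics.camera_info("wrist")
p,d=optics.grab_frame("wrist");cv2.imwrite("pics/w1.png",p);np.savez("w1.npz",p=p,d=d)
W=cloud("wrist",d,i);Z=W[...,2]
m=(d>0)&(Z>112)&(Z<135)&(np.hypot(W[...,0]-450.9,W[...,1]+280.3)<45);print("handle",rect(W[m]))
m=(d>0)&(Z>46)&(Z<62)&(np.hypot(W[...,0]-450.9,W[...,1]+280.3)<60);print("head",rect(W[m]))
E
```

```text
clock: 2.3
eef_pos: [451.1, -280.9, 180.9]
orientation: [-0.0, 0.642, 0.766, -0.0]
ft_force: [-0.8, -0.1, 0.1]
opening: 85.5
grip_force: 0.0
clock 2.3 pos [ 451.1 -280.9  180.9] yaw 10.05 tilt [-0.0009  0.0001] op 85.5 grip 0 F [-0.8 -0.1  0.1]
twist z -0.001 ; shift now [ 0.0006 -0.      0.1109]
handle ([array([ 450.4, -280.4]), array([24. , 31.4]), np.float64(10.0)], 1484)
head ([array([ 450.5, -281.2]), array([90.6, 51. ]), np.float64(9.7)], 3895)
```

View pics/w1.png

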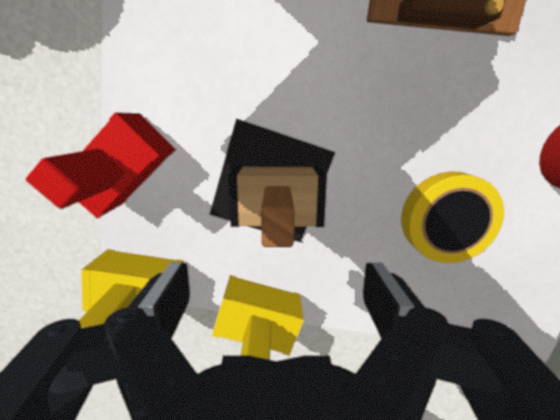

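The wrist view shows the brown mallet at (277,200), centred and square between the fingers, and the depth agrees with the earlier pose. I'll descend and grip.

```bash
python3 -m pendant '[{"claw":-1,"linear":[0.0003,0,0.022],"twist":[0,0,0]},{"claw":-1,"linear":[0.0003,0,0.022],"twist":[0,0,0]},{"claw":-1,"linear":[0,0,0.022],"twist":[0,0,0]},{"claw":-1,"linear":[0,0,0.022],"twist":[0,0,0]},{"claw":-1,"linear":[0,0,0.016],"twist":[0,0,0]},{"claw":-1,"linear":[0,0,0.008],"twist":[0,0,0]},{"claw":-1,"linear":[0,0,0],"twist":[0,0,0]},{"claw":1,"linear":[0,0,0],"twist":[0,0,0]},{"claw":1,"linear":[0,0,0],"twist":[0,0,0]},{"claw":1,"linear":[0,0,0],"twist":[0,0,0]},{"claw":1,"linear":[0,0,0],"twist":[0,0,0]},{"claw":1,"linear":[0,0,0],"twist":[0,0,0]}]' 100
python3 -m pendant '[{"claw":1,"linear":[0,0,0],"twist":[0,0,0]},{"claw":1,"linear":[0,0,0],"twist":[0,0,0]}]'
python3 -c "from h import *;togo(457.8-60,-63,100,5.8)"
```

```text
clock: 3.55
eef_pos: [451.4, -280.7, 69.9]
orientation: [0.001, 0.642, 0.767, -0.0]
ft_force: [1.0, 0.3, 2.3]
opening: 23.3
grip_force: 97.7
clock: 3.75
eef_pos: [451.4, -280.7, 69.9]
orientation: [0.001, 0.642, 0.767, 0.0]
ft_force: [1.1, 0.7, 3.8]
opening: 22.9
grip_force: 97.7
clock 3.8 pos [ 451.4 -280.7   69.9] yaw 10.15 tilt [ 0.0008 -0.0007] op 22.9 grip 98 F [1.1 0.7 3.8]
twist z 0.076 ; shift now [ 0.2237 -0.0144 -0.0303]
```

```bash
python3 -m pendant '[{"claw":1,"linear":[0,0,-0.01],"twist":[0,0,0]},{"claw":1,"linear":[0,0,-0.015],"twist":[0,0,0]},{"claw":1,"linear":[0,0,-0.015],"twist":[0,0,0]},{"claw":1,"linear":[0,0,0],"twist":[0,0,0.038]},{"claw":1,"linear":[0,0,0],"twist":[0,0,0.038]},{"claw":1,"linear":[0,0,0],"twist":[0,0,0]},{"claw":1,"linear":[0,0,0],"twist":[0,0,0]}]'
python3 -c "from h import *;togo(457.8-50,-63-5,82,5.8)"
```

```text
clock: 4.45
eef_pos: [451.2, -280.7, 109.9]
orientation: [0.0, 0.67, 0.742, 0.0]
ft_force: [0.6, -0.6, -3.0]
opening: 22.9
grip_force: 98.5
clock 4.5 pos [ 451.2 -280.7  109.9] yaw 5.84 tilt [ 0.0005 -0.0004] op 22.9 grip 99 F [ 0.6 -0.6 -3. ]
twist z 0.001 ; shift now [ 0.216  -0.0215  0.0278]
```

```bash
python3 -m pendant '[{"claw":1,"linear":[0.018,-0.007,0],"twist":[0,0,0]},{"claw":1,"linear":[0.03,-0.007,0],"twist":[0,0,0]},{"claw":1,"linear":[0.03,-0.0075,0],"twist":[0,0,0]},{"claw":1,"linear":[0.03,0,0],"twist":[0,0,0]},{"claw":1,"linear":[0.03,0,0],"twist":[0,0,0]},{"claw":1,"linear":[0.03,0,0],"twist":[0,0,0]},{"claw":1,"linear":[0.03,0,0],"twist":[0,0,0]},{"claw":1,"linear":[0.018,0,0],"twist":[0,0,0]},{"claw":1,"linear":[0,0,0.014],"twist":[0,0,0]},{"claw":1,"linear":[0,0,0.014],"twist":[0,0,0]},{"claw":1,"linear":[0,0,0],"twist":[0,0,0]},{"claw":1,"linear":[0,0,0],"twist":[0,0,0]}]'
python3 - <<'E'
from h import *
togo(457.8,-63,82,5.8)
p,d=optics.grab_frame("top");np.savez("t1.npz",p=p,d=d);cv2.imwrite("pics/t1.png",cv2.resize(p[170:270,225:400],None,fx=4.5,fy=4.5,interpolation=cv2.INTER_CUBIC))
W=cloud("top",d);Z=W[...,2]
m=(Z>50)&(Z<90)&(abs(W[...,0]-408)<80)&(abs(W[...,1]+68)<50);print(rect(W[m]),W[m][:,0].max())
i=optics.camera_info("wrist")
p,d=optics.grab_frame("wrist");cv2.imwrite("pics/w2.png",p);np.savez("w2.npz",p=p,d=d)
E
```

```text
clock: 5.65
eef_pos: [407.9, -67.9, 81.7]
orientation: [0.0, 0.67, 0.742, -0.0]
ft_force: [-0.9, 0.1, -2.7]
opening: 23.2
grip_force: 98.7
clock 5.7 pos [407.9 -67.9  81.7] yaw 5.81 tilt [ 0.     -0.0001] op 23.2 grip 99 F [-0.9  0.1 -2.7]
twist z 0.000 ; shift now [-0.0002  0.0501 -0.0003]
([array([451.8, -87.3]), array([2.3, 4.4]), np.float64(42.8)], 3) 454.129092701805
```

View pics/w2.png

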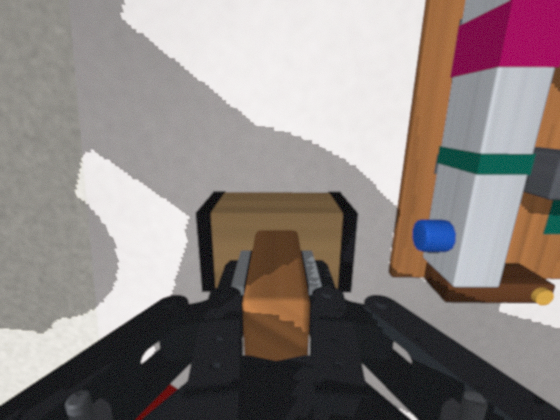

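The mallet is level in the grip and square to the bar. The blue stud at (435,236) lines up with the head's mid-height, so I'll approach it.

```bash
python3 -m pendant '[{"claw":1,"linear":[0,0.01,0],"twist":[0,0,0]},{"claw":1,"linear":[0,0.012,0],"twist":[0,0,0]},{"claw":1,"linear":[0,0.012,0],"twist":[0,0,0]},{"claw":1,"linear":[0,0.007,0],"twist":[0,0,0]},{"claw":1,"linear":[0,0,0],"twist":[0,0,0]},{"claw":1,"linear":[0,0,0],"twist":[0,0,0]}]'
cat > gap.py <<'E'
from h import *
import sys
a=np.radians(5.8);u=np.array([np.cos(a),np.sin(a)])
i=optics.camera_info("wrist");p,d=optics.grab_frame("wrist");W=cloud("wrist",d,i)
hsv=cv2.cvtColor(p,cv2.COLOR_BGR2HSV);H,S,V=[hsv[...,k].astype(int) for k in range(3)]
for nm,m in(("bl",(H>105)&(H<125)&(S>150)&(V>60)),("or",(H>4)&(H<13)&(S>215)&(V>120))):
    m=m&(W[...,2]>25)&(W[...,2]<60)
    if m.sum()>30: X=W[m]; s=(X[:,:2]-[564,32])@u; print(nm,m.sum(),"jig x range",np.percentile(s,[2,98]).round(1),"y",X[:,1].mean().round(1))
e=sensors.state()["eef_pos"]; print("mallet face jig x %.1f"%((e[:2]-[564,32])@u+45))
E
python3 gap.py
```

```text
clock: 6.35
eef_pos: [448.6, -63.7, 81.2]
orientation: [-0.0, 0.67, 0.742, -0.0]
ft_force: [0.7, 0.2, -2.9]
opening: 23.0
grip_force: 99.0
bl 1017 jig x range [-72.5 -54.2] y -54.3
mallet face jig x -79.7
```

```bash
python3 -m pendant '[{"claw":1,"linear":[0,0.002,0],"twist":[0,0,0]},{"claw":1,"linear":[0,0.0015,0],"twist":[0,0,0]},{"claw":1,"linear":[0,0.001,0],"twist":[0,0,0]},{"claw":1,"linear":[0,0.001,0],"twist":[0,0,0]},{"claw":1,"linear":[0,0,0],"twist":[0,0,0]}]'
python3 -m pendant '[{"claw":1,"linear":[0,0.001,0],"twist":[0,0,0]},{"claw":1,"linear":[0,0,0],"twist":[0,0,0]}]'
```

```text
clock: 6.9
eef_pos: [454.2, -63.2, 81.3]
orientation: [0.0, 0.671, 0.742, 0.0]
ft_force: [-0.9, -0.1, -3.3]
opening: 22.9
grip_force: 99.0
clock: 7.1
eef_pos: [455.2, -63.1, 81.3]
orientation: [0.0, 0.671, 0.742, -0.0]
ft_force: [-1.3, 0.5, -2.7]
opening: 23.0
grip_force: 99.0
```

```bash
for k in 1 2; do python3 -m pendant '[{"claw":1,"linear":[0,0.001,0],"twist":[0,0,0]},{"claw":1,"linear":[0,0,0],"twist":[0,0,0]}]'|grep -E "eef|ft"; done
```

```text
eef_pos: [456.2, -63.0, 81.3]
ft_force: [0.0, 0.3, -3.6]
eef_pos: [457.0, -62.9, 81.2]
ft_force: [-2.5, 1.0, -2.9]
```

```bash
python3 -m pendant '[{"claw":1,"linear":[0,0.0005,0],"twist":[0,0,0]},{"claw":1,"linear":[0,0,0],"twist":[0,0,0]}]'|grep -E "eef|ft"; python3 -m pendant '[{"claw":1,"linear":[0,0.0005,0],"twist":[0,0,0]},{"claw":1,"linear":[0,0,0],"twist":[0,0,0]}]'|grep -E "eef|ft";python3 -m pendant '[{"claw":1,"linear":[0,0.0005,0],"twist":[0,0,0]},{"claw":1,"linear":[0,0,0],"twist":[0,0,0]}]'|grep -E "eef|ft"
```

```text
eef_pos: [457.1, -62.9, 81.1]
ft_force: [-4.6, -1.0, -1.1]
eef_pos: [457.2, -62.8, 81.1]
ft_force: [-7.2, -0.7, 0.5]
eef_pos: [457.3, -62.9, 81.0]
ft_force: [-9.8, -1.6, 2.5]
```

```bash
S='[{"claw":1,"linear":[0,0.0005,0],"twist":[0,0,0]},{"claw":1,"linear":[0,0,0],"twist":[0,0,0]}]'; : ; python3 -m pendant '[{"claw":1,"linear":[0,0.0005,0],"twist":[0,0,0]},{"claw":1,"linear":[0,0,0],"twist":[0,0,0]}]'|grep -E "eef|ft"; python3 -m pendant '[{"claw":1,"linear":[0,0.0005,0],"twist":[0,0,0]},{"claw":1,"linear":[0,0,0],"twist":[0,0,0]}]'|grep -E "eef|ft";python3 -m pendant '[{"claw":1,"linear":[0,0.0005,0],"twist":[0,0,0]},{"claw":1,"linear":[0,0,0],"twist":[0,0,0]}]'|grep -E "eef|ft"
```

```text
eef_pos: [457.6, -62.9, 81.0]
ft_force: [-11.2, -1.1, 2.8]
eef_pos: [458.0, -62.9, 81.0]
ft_force: [-10.6, -2.4, 2.2]
eef_pos: [458.5, -63.0, 81.0]
ft_force: [-11.1, -2.4, 3.1]
```

```bash
python3 -m pendant '[{"claw":1,"linear":[0,0.0005,0],"twist":[0,0,0]},{"claw":1,"linear":[0,0.0005,0],"twist":[0,0,0]},{"claw":1,"linear":[0,0,0],"twist":[0,0,0]}]'|grep -E "eef|ft"
python3 -m pendant '[{"claw":1,"linear":[0,-0.008,0],"twist":[0,0,0]},{"claw":1,"linear":[0,-0.012,0],"twist":[0,0,0]},{"claw":1,"linear":[0,0,0],"twist":[0,0,0]},{"claw":1,"linear":[0,0,0],"twist":[0,0,0]}]'|grep -E "eef|ft"
python3 gap.py; python3 -c "from h import *;togo(440.7-12,106.2-1,82,5.8)"
```

```text
eef_pos: [459.4, -63.1, 81.0]
ft_force: [-10.9, -2.5, 2.9]
eef_pos: [441.6, -64.5, 81.6]
ft_force: [0.5, 0.2, -3.5]
bl 1041 jig x range [-70.4 -52.2] y -54.7
mallet face jig x -86.4
clock 9.4 pos [441.8 -64.5  81.6] yaw 5.79 tilt [ 0.0015 -0.0001] op 23.2 grip 99 F [ 0.  -0.  -3.4]
twist z -0.000 ; shift now [ 0.1701  0.0041 -0.0005]
```

```bash
python3 -m pendant '[{"claw":1,"linear":[0.02,0,0],"twist":[0,0,0]},{"claw":1,"linear":[0.03,0,0],"twist":[0,0,0]},{"claw":1,"linear":[0.035,0,0],"twist":[0,0,0]},{"claw":1,"linear":[0.035,0,0],"twist":[0,0,0]},{"claw":1,"linear":[0.03,0,0],"twist":[0,0,0]},{"claw":1,"linear":[0.02,0,0],"twist":[0,0,0]},{"claw":1,"linear":[0,0.006,0],"twist":[0,0,0]},{"claw":1,"linear":[0,0.003,0],"twist":[0,0,0]},{"claw":1,"linear":[0,0,0],"twist":[0,0,0]},{"claw":1,"linear":[0,0,0],"twist":[0,0,0]}]'|grep -E "eef|ft"; python3 gap.py
```

```text
eef_pos: [433.2, 104.8, 81.2]
ft_force: [0.2, 1.0, -2.9]
mallet face jig x -77.8
```

```bash
sed -i 's/(H>4)&(H<13)&(S>215)&(V>120)/(H>3)\&(H<13)\&(S>200)\&(V>90)/' gap.py; python3 -m pendant '[{"claw":1,"linear":[0,0.002,0],"twist":[0,0,0]},{"claw":1,"linear":[0,0.001,0],"twist":[0,0,0]},{"claw":1,"linear":[0,0.001,0],"twist":[0,0,0]},{"claw":1,"linear":[0,0,0],"twist":[0,0,0]},{"claw":1,"linear":[0,0,0],"twist":[0,0,0]}]'|grep -E "eef|ft"; python3 gap.py
python3 - <<'E'
from h import *
p,d=optics.grab_frame("wrist");cv2.imwrite("pics/w3.png",p)
hsv=cv2.cvtColor(p,cv2.COLOR_BGR2HSV);print(hsv[215:260:9,400:460:10].tolist())
E
```

```text
eef_pos: [437.0, 106.0, 81.3]
ft_force: [-0.3, 0.2, -2.9]
or 87 jig x range [-69.9 -53.8] y 113.5
mallet face jig x -73.9
[[[103, 10, 181], [109, 11, 179], [101, 11, 179], [112, 15, 183], [9, 15, 120], [13, 162, 99]], [[111, 10, 181], [105, 14, 182], [109, 11, 179], [103, 10, 177], [13, 126, 91], [14, 157, 143]], [[107, 12, 186], [101, 11, 179], [105, 14, 181], [111, 10, 178], [15, 165, 93], [14, 151, 145]], [[105, 11, 184], [113, 11, 180], [107, 13, 176], [116, 10, 179], [14, 179, 91], [14, 155, 151]], [[109, 11, 182], [108, 14, 181], [101, 11, 179], [114, 14, 181], [13, 160, 89], [13, 149, 152]]]
```

View pics/w3.png

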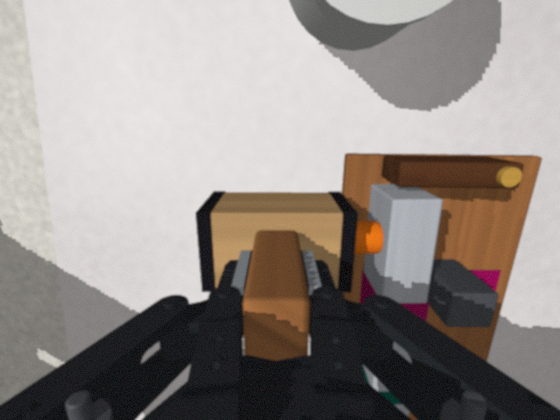

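The mallet's face is almost on the orange stud at (370,236) and well centred on it. I'll push gently.

```bash
python3 -m pendant '[{"claw":1,"linear":[0,0.001,0],"twist":[0,0,0]},{"claw":1,"linear":[0,0.001,0],"twist":[0,0,0]},{"claw":1,"linear":[0,0,0],"twist":[0,0,0]}]'|grep -E "eef|ft"; python3 -m pendant '[{"claw":1,"linear":[0,0.001,0],"twist":[0,0,0]},{"claw":1,"linear":[0,0,0],"twist":[0,0,0]}]'|grep -E "eef|ft";python3 -m pendant '[{"claw":1,"linear":[0,0.001,0],"twist":[0,0,0]},{"claw":1,"linear":[0,0,0],"twist":[0,0,0]}]'|grep -E "eef|ft"
```

```text
eef_pos: [439.1, 106.2, 81.3]
ft_force: [-0.7, 0.0, -4.1]
eef_pos: [439.9, 106.3, 81.2]
ft_force: [-1.2, 0.5, -3.1]
eef_pos: [440.1, 106.3, 81.0]
ft_force: [-5.9, -0.8, -0.2]
```

```bash
python3 -m pendant '[{"claw":1,"linear":[0,0.0005,0],"twist":[0,0,0]},{"claw":1,"linear":[0,0.0005,0],"twist":[0,0,0]},{"claw":1,"linear":[0,0.0005,0],"twist":[0,0,0]},{"claw":1,"linear":[0,0,0],"twist":[0,0,0]}]'|grep -E "eef|ft"; python3 -m pendant '[{"claw":1,"linear":[0,0.0005,0],"twist":[0,0,0]},{"claw":1,"linear":[0,0.0005,0],"twist":[0,0,0]},{"claw":1,"linear":[0,0,0],"twist":[0,0,0]}]'|grep -E "eef|ft";python3 -m pendant '[{"claw":1,"linear":[0,0.0005,0],"twist":[0,0,0]},{"claw":1,"linear":[0,0.0005,0],"twist":[0,0,0]},{"claw":1,"linear":[0,0,0],"twist":[0,0,0]}]'|grep -E "eef|ft"
```

```text
eef_pos: [440.7, 106.4, 80.8]
ft_force: [-9.8, -0.6, 1.9]
eef_pos: [441.5, 106.7, 80.7]
ft_force: [-10.1, -0.1, 2.2]
eef_pos: [442.4, 107.0, 80.8]
ft_force: [-10.6, 1.5, 3.0]
```

Sliding steadily at about 11 N. About 2 mm more on this end.

```bash
python3 -m pendant '[{"claw":1,"linear":[0,0.0005,0],"twist":[0,0,0]},{"claw":1,"linear":[0,0.0005,0],"twist":[0,0,0]},{"claw":1,"linear":[0,0,0],"twist":[0,0,0]}]'|grep -E "eef|ft";python3 -m pendant '[{"claw":1,"linear":[0,0.0005,0],"twist":[0,0,0]},{"claw":1,"linear":[0,0.0005,0],"twist":[0,0,0]},{"claw":1,"linear":[0,0,0],"twist":[0,0,0]}]'|grep -E "eef|ft"
python3 -m pendant '[{"claw":1,"linear":[0,-0.008,0],"twist":[0,0,0]},{"claw":1,"linear":[0,-0.006,0],"twist":[0,0,0]},{"claw":1,"linear":[-0.02,0,0],"twist":[0,0,0]},{"claw":1,"linear":[-0.03,0,0],"twist":[0,0,0]},{"claw":1,"linear":[-0.035,0,0],"twist":[0,0,0]},{"claw":1,"linear":[-0.035,0,0],"twist":[0,0,0]},{"claw":1,"linear":[-0.03,0,0],"twist":[0,0,0]},{"claw":1,"linear":[-0.02,0,0],"twist":[0,0,0]},{"claw":1,"linear":[0,0,0],"twist":[0,0,0]},{"claw":1,"linear":[0,0,0],"twist":[0,0,0]}]'|grep -E "eef|ft"; python3 gap.py
```

```text
eef_pos: [443.3, 107.3, 80.8]
ft_force: [-12.2, 1.0, 2.8]
eef_pos: [444.1, 107.5, 80.7]
ft_force: [-11.8, 2.3, 3.4]
eef_pos: [449.6, -63.7, 81.3]
ft_force: [-0.2, 0.2, -3.6]
bl 1013 jig x range [-71.7 -53.3] y -54.0
mallet face jig x -78.5
```

```bash
python3 -m pendant '[{"claw":1,"linear":[0,0.003,0],"twist":[0,0,0]},{"claw":1,"linear":[0,0.003,0],"twist":[0,0,0]},{"claw":1,"linear":[0,0.001,0],"twist":[0,0,0]},{"claw":1,"linear":[0,0.001,0],"twist":[0,0,0]},{"claw":1,"linear":[0,0.001,0],"twist":[0,0,0]},{"claw":1,"linear":[0,0,0],"twist":[0,0,0]}]'|grep -E "eef|ft";python3 -m pendant '[{"claw":1,"linear":[0,0.0005,0],"twist":[0,0,0]},{"claw":1,"linear":[0,0.0005,0],"twist":[0,0,0]},{"claw":1,"linear":[0,0,0],"twist":[0,0,0]}]'|grep -E "eef|ft";python3 -m pendant '[{"claw":1,"linear":[0,0.0005,0],"twist":[0,0,0]},{"claw":1,"linear":[0,0.0005,0],"twist":[0,0,0]},{"claw":1,"linear":[0,0,0],"twist":[0,0,0]}]'|grep -E "eef|ft"
```

```text
eef_pos: [457.8, -62.5, 81.0]
ft_force: [-5.8, 0.5, -0.7]
eef_pos: [458.0, -62.5, 80.8]
ft_force: [-8.7, 0.3, 1.7]
eef_pos: [458.8, -62.6, 80.8]
ft_force: [-9.1, -0.6, 2.1]
```

```bash
python3 -m pendant '[{"claw":1,"linear":[0,0.0005,0],"twist":[0,0,0]},{"claw":1,"linear":[0,0.0005,0],"twist":[0,0,0]},{"claw":1,"linear":[0,0.0005,0],"twist":[0,0,0]},{"claw":1,"linear":[0,0.0005,0],"twist":[0,0,0]},{"claw":1,"linear":[0,0,0],"twist":[0,0,0]}]'|grep -E "eef|ft"; python3 -m pendant '[{"claw":1,"linear":[0,0.0005,0],"twist":[0,0,0]},{"claw":1,"linear":[0,0.0005,0],"twist":[0,0,0]},{"claw":1,"linear":[0,0.0005,0],"twist":[0,0,0]},{"claw":1,"linear":[0,0,0],"twist":[0,0,0]}]'|grep -E "eef|ft"
python3 -m pendant '[{"claw":1,"linear":[0,-0.008,0],"twist":[0,0,0]},{"claw":1,"linear":[0,-0.006,0],"twist":[0,0,0]},{"claw":1,"linear":[0.02,0,0],"twist":[0,0,0]},{"claw":1,"linear":[0.03,0,0],"twist":[0,0,0]},{"claw":1,"linear":[0.035,0,0],"twist":[0,0,0]},{"claw":1,"linear":[0.035,0,0],"twist":[0,0,0]},{"claw":1,"linear":[0.03,0,0],"twist":[0,0,0]},{"claw":1,"linear":[0.02,0,0],"twist":[0,0,0]},{"claw":1,"linear":[0,0,0],"twist":[0,0,0]},{"claw":1,"linear":[0,0,0],"twist":[0,0,0]}]'|grep -E "eef|ft"; python3 gap.py
```

```text
eef_pos: [460.6, -62.8, 80.8]
ft_force: [-11.4, -3.3, 2.1]
eef_pos: [462.0, -63.0, 80.8]
ft_force: [-11.1, -3.1, 3.1]
eef_pos: [433.0, 105.6, 81.3]
ft_force: [0.3, -0.3, -3.8]
or 87 jig x range [-69.8 -50.9] y 114.1
mallet face jig x -77.9
```

```bash
python3 -m pendant '[{"claw":1,"linear":[0,0.004,0],"twist":[0,0,0]},{"claw":1,"linear":[0,0.003,0],"twist":[0,0,0]},{"claw":1,"linear":[0,0.001,0],"twist":[0,0,0]},{"claw":1,"linear":[0,0.001,0],"twist":[0,0,0]},{"claw":1,"linear":[0,0.001,0],"twist":[0,0,0]},{"claw":1,"linear":[0,0,0],"twist":[0,0,0]}]'|grep -E "eef|ft";python3 -m pendant '[{"claw":1,"linear":[0,0.0005,0],"twist":[0,0,0]},{"claw":1,"linear":[0,0.0005,0],"twist":[0,0,0]},{"claw":1,"linear":[0,0,0],"twist":[0,0,0]}]'|grep -E "eef|ft";python3 -m pendant '[{"claw":1,"linear":[0,0.0005,0],"twist":[0,0,0]},{"claw":1,"linear":[0,0.0005,0],"twist":[0,0,0]},{"claw":1,"linear":[0,0,0],"twist":[0,0,0]}]'|grep -E "eef|ft"
```

```text
eef_pos: [442.6, 106.4, 81.1]
ft_force: [-2.6, -0.9, -2.7]
eef_pos: [442.8, 106.4, 80.9]
ft_force: [-6.8, -0.8, 0.1]
eef_pos: [443.3, 106.6, 80.8]
ft_force: [-10.7, -1.7, 2.4]
```

```bash
python3 -m pendant '[{"claw":1,"linear":[0,0.0005,0],"twist":[0,0,0]},{"claw":1,"linear":[0,0.0005,0],"twist":[0,0,0]},{"claw":1,"linear":[0,0.0005,0],"twist":[0,0,0]},{"claw":1,"linear":[0,0.0005,0],"twist":[0,0,0]},{"claw":1,"linear":[0,0,0],"twist":[0,0,0]}]'|grep -E "eef|ft"; python3 -m pendant '[{"claw":1,"linear":[0,0.0005,0],"twist":[0,0,0]},{"claw":1,"linear":[0,0.0005,0],"twist":[0,0,0]},{"claw":1,"linear":[0,0.0005,0],"twist":[0,0,0]},{"claw":1,"linear":[0,0,0],"twist":[0,0,0]}]'|grep -E "eef|ft"
python3 -m pendant '[{"claw":1,"linear":[0,-0.008,0],"twist":[0,0,0]},{"claw":1,"linear":[0,-0.006,0],"twist":[0,0,0]},{"claw":1,"linear":[-0.02,0,0],"twist":[0,0,0]},{"claw":1,"linear":[-0.03,0,0],"twist":[0,0,0]},{"claw":1,"linear":[-0.035,0,0],"twist":[0,0,0]},{"claw":1,"linear":[-0.035,0,0],"twist":[0,0,0]},{"claw":1,"linear":[-0.03,0,0],"twist":[0,0,0]},{"claw":1,"linear":[-0.02,0,0],"twist":[0,0,0]},{"claw":1,"linear":[0,0,0],"twist":[0,0,0]},{"claw":1,"linear":[0,0,0],"twist":[0,0,0]}]'|grep -E "clock|eef|ft"; python3 gap.py
```

```text
eef_pos: [445.1, 107.2, 80.8]
ft_force: [-11.0, -0.6, 2.4]
eef_pos: [446.4, 107.6, 80.8]
ft_force: [-12.4, 0.7, 2.4]
clock: 20.7
eef_pos: [451.6, -63.5, 81.3]
ft_force: [0.1, -0.5, -2.1]
bl 1023 jig x range [-69.1 -50.5] y -53.8
mallet face jig x -76.5
```

```bash
python3 -m pendant '[{"claw":1,"linear":[0,0.004,0],"twist":[0,0,0]},{"claw":1,"linear":[0,0.003,0],"twist":[0,0,0]},{"claw":1,"linear":[0,0.001,0],"twist":[0,0,0]},{"claw":1,"linear":[0,0.001,0],"twist":[0,0,0]},{"claw":1,"linear":[0,0.001,0],"twist":[0,0,0]},{"claw":1,"linear":[0,0,0],"twist":[0,0,0]}]'|grep -E "eef|ft";python3 -m pendant '[{"claw":1,"linear":[0,0.0005,0],"twist":[0,0,0]},{"claw":1,"linear":[0,0.0005,0],"twist":[0,0,0]},{"claw":1,"linear":[0,0,0],"twist":[0,0,0]}]'|grep -E "eef|ft";python3 -m pendant '[{"claw":1,"linear":[0,0.0005,0],"twist":[0,0,0]},{"claw":1,"linear":[0,0.0005,0],"twist":[0,0,0]},{"claw":1,"linear":[0,0,0],"twist":[0,0,0]}]'|grep -E "eef|ft"
```

```text
eef_pos: [460.5, -62.2, 80.9]
ft_force: [-6.0, 0.7, 0.3]
eef_pos: [460.8, -62.3, 80.8]
ft_force: [-10.2, -0.7, 2.5]
eef_pos: [461.8, -62.3, 80.8]
ft_force: [-10.2, -0.4, 1.3]
```

```bash
python3 -m pendant '[{"claw":1,"linear":[0,0.0005,0],"twist":[0,0,0]},{"claw":1,"linear":[0,0.0005,0],"twist":[0,0,0]},{"claw":1,"linear":[0,0.0005,0],"twist":[0,0,0]},{"claw":1,"linear":[0,0.0005,0],"twist":[0,0,0]},{"claw":1,"linear":[0,0,0],"twist":[0,0,0]}]'|grep -E "eef|ft"; python3 -m pendant '[{"claw":1,"linear":[0,0.0005,0],"twist":[0,0,0]},{"claw":1,"linear":[0,0.0005,0],"twist":[0,0,0]},{"claw":1,"linear":[0,0.0005,0],"twist":[0,0,0]},{"claw":1,"linear":[0,0,0],"twist":[0,0,0]}]'|grep -E "eef|ft"
python3 -m pendant '[{"claw":1,"linear":[0,-0.008,0],"twist":[0,0,0]},{"claw":1,"linear":[0,-0.006,0],"twist":[0,0,0]},{"claw":1,"linear":[0.02,0,0],"twist":[0,0,0]},{"claw":1,"linear":[0.03,0,0],"twist":[0,0,0]},{"claw":1,"linear":[0.035,0,0],"twist":[0,0,0]},{"claw":1,"linear":[0.035,0,0],"twist":[0,0,0]},{"claw":1,"linear":[0.03,0,0],"twist":[0,0,0]},{"claw":1,"linear":[0.02,0,0],"twist":[0,0,0]},{"claw":1,"linear":[0,0,0],"twist":[0,0,0]},{"claw":1,"linear":[0,0,0],"twist":[0,0,0]}]'|grep -E "clock|eef|ft"
```

```text
eef_pos: [463.5, -62.6, 80.8]
ft_force: [-11.3, -3.0, 2.4]
eef_pos: [464.8, -62.7, 80.9]
ft_force: [-13.0, -4.2, 3.4]
clock: 23.85
eef_pos: [435.9, 105.9, 81.3]
ft_force: [0.5, 0.1, -4.1]
```

```bash
python3 -m pendant '[{"claw":1,"linear":[0,0.004,0],"twist":[0,0,0]},{"claw":1,"linear":[0,0.003,0],"twist":[0,0,0]},{"claw":1,"linear":[0,0.001,0],"twist":[0,0,0]},{"claw":1,"linear":[0,0.001,0],"twist":[0,0,0]},{"claw":1,"linear":[0,0.001,0],"twist":[0,0,0]},{"claw":1,"linear":[0,0,0],"twist":[0,0,0]}]'|grep -E "eef|ft";python3 -m pendant '[{"claw":1,"linear":[0,0.0005,0],"twist":[0,0,0]},{"claw":1,"linear":[0,0.0005,0],"twist":[0,0,0]},{"claw":1,"linear":[0,0,0],"twist":[0,0,0]}]'|grep -E "eef|ft";python3 -m pendant '[{"claw":1,"linear":[0,0.0005,0],"twist":[0,0,0]},{"claw":1,"linear":[0,0.0005,0],"twist":[0,0,0]},{"claw":1,"linear":[0,0,0],"twist":[0,0,0]}]'|grep -E "eef|ft"
python3 -m pendant '[{"claw":1,"linear":[0,0.0005,0],"twist":[0,0,0]},{"claw":1,"linear":[0,0.0005,0],"twist":[0,0,0]},{"claw":1,"linear":[0,0.0005,0],"twist":[0,0,0]},{"claw":1,"linear":[0,0,0],"twist":[0,0,0]}]'|grep -E "eef|ft"
```

```text
eef_pos: [444.9, 106.4, 80.9]
ft_force: [-5.9, -2.5, -0.4]
eef_pos: [445.2, 106.5, 80.7]
ft_force: [-9.1, -2.4, 0.6]
eef_pos: [446.1, 106.8, 80.7]
ft_force: [-9.7, -0.8, 1.2]
eef_pos: [447.4, 107.2, 80.7]
ft_force: [-11.7, -0.1, 2.2]
```

```bash
python3 -m pendant '[{"claw":1,"linear":[0,0.0005,0],"twist":[0,0,0]},{"claw":1,"linear":[0,0.0005,0],"twist":[0,0,0]},{"claw":1,"linear":[0,0,0],"twist":[0,0,0]}]'|grep -E "eef|ft"; python3 -m pendant '[{"claw":1,"linear":[0,0.0005,0],"twist":[0,0,0]},{"claw":1,"linear":[0,0.0005,0],"twist":[0,0,0]},{"claw":1,"linear":[0,0,0],"twist":[0,0,0]}]'|grep -E "eef|ft"
python3 -m pendant '[{"claw":1,"linear":[0,-0.008,0],"twist":[0,0,0]},{"claw":1,"linear":[0,-0.006,0],"twist":[0,0,0]},{"claw":1,"linear":[-0.02,0,0],"twist":[0,0,0]},{"claw":1,"linear":[-0.03,0,0],"twist":[0,0,0]},{"claw":1,"linear":[-0.035,0,0],"twist":[0,0,0]},{"claw":1,"linear":[-0.035,0,0],"twist":[0,0,0]},{"claw":1,"linear":[-0.03,0,0],"twist":[0,0,0]},{"claw":1,"linear":[-0.02,0,0],"twist":[0,0,0]},{"claw":1,"linear":[0,0,0],"twist":[0,0,0]},{"claw":1,"linear":[0,0,0],"twist":[0,0,0]}]'|grep -E "clock|eef|ft"; python3 gap.py
```

```text
eef_pos: [448.3, 107.5, 80.7]
ft_force: [-10.9, 0.5, 3.0]
eef_pos: [449.2, 107.7, 80.7]
ft_force: [-12.7, 0.6, 2.5]
clock: 27.05
eef_pos: [454.5, -63.2, 81.3]
ft_force: [0.1, 0.2, -3.9]
bl 1013 jig x range [-66.5 -48. ] y -53.5
mallet face jig x -73.5
```

```bash
python3 -m pendant '[{"claw":1,"linear":[0,0.004,0],"twist":[0,0,0]},{"claw":1,"linear":[0,0.003,0],"twist":[0,0,0]},{"claw":1,"linear":[0,0.001,0],"twist":[0,0,0]},{"claw":1,"linear":[0,0.001,0],"twist":[0,0,0]},{"claw":1,"linear":[0,0.001,0],"twist":[0,0,0]},{"claw":1,"linear":[0,0,0],"twist":[0,0,0]}]'|grep -E "eef|ft";python3 -m pendant '[{"claw":1,"linear":[0,0.0005,0],"twist":[0,0,0]},{"claw":1,"linear":[0,0.0005,0],"twist":[0,0,0]},{"claw":1,"linear":[0,0,0],"twist":[0,0,0]}]'|grep -E "eef|ft";python3 -m pendant '[{"claw":1,"linear":[0,0.0005,0],"twist":[0,0,0]},{"claw":1,"linear":[0,0.0005,0],"twist":[0,0,0]},{"claw":1,"linear":[0,0,0],"twist":[0,0,0]}]'|grep -E "eef|ft"
python3 -m pendant '[{"claw":1,"linear":[0,0.0005,0],"twist":[0,0,0]},{"claw":1,"linear":[0,0.0005,0],"twist":[0,0,0]},{"claw":1,"linear":[0,0,0],"twist":[0,0,0]}]'|grep -E "eef|ft"
```

```text
eef_pos: [463.2, -61.9, 80.8]
ft_force: [-8.1, -0.7, 0.2]
eef_pos: [463.8, -61.9, 80.8]
ft_force: [-10.5, -0.6, 2.4]
eef_pos: [464.8, -62.0, 80.8]
ft_force: [-9.7, -1.6, 1.8]
eef_pos: [465.7, -62.1, 80.9]
ft_force: [-10.4, -1.6, 1.3]
```

```bash
python3 -m pendant '[{"claw":1,"linear":[0,0.0005,0],"twist":[0,0,0]},{"claw":1,"linear":[0,0.0005,0],"twist":[0,0,0]},{"claw":1,"linear":[0,0,0],"twist":[0,0,0]}]'|grep -E "eef|ft"; python3 -m pendant '[{"claw":1,"linear":[0,0.0005,0],"twist":[0,0,0]},{"claw":1,"linear":[0,0.0005,0],"twist":[0,0,0]},{"claw":1,"linear":[0,0,0],"twist":[0,0,0]}]'|grep -E "eef|ft"
```

```text
eef_pos: [466.6, -62.2, 80.8]
ft_force: [-10.9, -2.6, 3.4]
eef_pos: [467.4, -62.3, 80.9]
ft_force: [-12.0, -3.6, 2.5]
```

```bash
python3 -m pendant '[{"claw":1,"linear":[0,-0.008,0],"twist":[0,0,0]},{"claw":1,"linear":[0,-0.006,0],"twist":[0,0,0]},{"claw":1,"linear":[0.02,0,0],"twist":[0,0,0]},{"claw":1,"linear":[0.03,0,0],"twist":[0,0,0]},{"claw":1,"linear":[0.035,0,0],"twist":[0,0,0]},{"claw":1,"linear":[0.035,0,0],"twist":[0,0,0]},{"claw":1,"linear":[0.03,0,0],"twist":[0,0,0]},{"claw":1,"linear":[0.02,0,0],"twist":[0,0,0]},{"claw":1,"linear":[0,0.002,0],"twist":[0,0,0]},{"claw":1,"linear":[0,0.002,0],"twist":[0,0,0]},{"claw":1,"linear":[0,0,0],"twist":[0,0,0]}]'|grep -E "clock|eef|ft"
python3 -m pendant '[{"claw":1,"linear":[0,0.003,0],"twist":[0,0,0]},{"claw":1,"linear":[0,0.001,0],"twist":[0,0,0]},{"claw":1,"linear":[0,0.001,0],"twist":[0,0,0]},{"claw":1,"linear":[0,0,0],"twist":[0,0,0]}]'|grep -E "eef|ft"
python3 -m pendant '[{"claw":1,"linear":[0,0.0005,0],"twist":[0,0,0]},{"claw":1,"linear":[0,0.0005,0],"twist":[0,0,0]},{"claw":1,"linear":[0,0,0],"twist":[0,0,0]}]'|grep -E "eef|ft"
```

```text
clock: 30.3
eef_pos: [442.8, 105.9, 81.4]
ft_force: [-0.5, -0.7, -3.1]
eef_pos: [447.4, 106.7, 81.1]
ft_force: [-1.4, -0.4, -3.6]
eef_pos: [447.6, 106.9, 81.0]
ft_force: [-5.0, -1.9, -0.4]
```

```bash
python3 -m pendant '[{"claw":1,"linear":[0,0.0005,0],"twist":[0,0,0]},{"claw":1,"linear":[0,0.0005,0],"twist":[0,0,0]},{"claw":1,"linear":[0,0,0],"twist":[0,0,0]}]'|grep -E "eef|ft"; python3 -m pendant '[{"claw":1,"linear":[0,0.0005,0],"twist":[0,0,0]},{"claw":1,"linear":[0,0.0005,0],"twist":[0,0,0]},{"claw":1,"linear":[0,0,0],"twist":[0,0,0]}]'|grep -E "eef|ft"
python3 -m pendant '[{"claw":1,"linear":[0,0.0005,0],"twist":[0,0,0]},{"claw":1,"linear":[0,0.0005,0],"twist":[0,0,0]},{"claw":1,"linear":[0,0,0],"twist":[0,0,0]}]'|grep -E "eef|ft"; python3 -m pendant '[{"claw":1,"linear":[0,0.0005,0],"twist":[0,0,0]},{"claw":1,"linear":[0,0.0005,0],"twist":[0,0,0]},{"claw":1,"linear":[0,0,0],"twist":[0,0,0]}]'|grep -E "eef|ft"
```

```text
eef_pos: [447.8, 107.0, 80.8]
ft_force: [-10.0, -2.1, 2.7]
eef_pos: [448.7, 107.2, 80.8]
ft_force: [-9.5, -0.8, 2.1]
eef_pos: [449.6, 107.5, 80.8]
ft_force: [-10.6, -1.4, 2.2]
eef_pos: [450.4, 107.8, 80.8]
ft_force: [-12.1, 0.7, 3.2]
```

```bash
python3 -m pendant '[{"claw":1,"linear":[0,0.0005,0],"twist":[0,0,0]},{"claw":1,"linear":[0,0.0005,0],"twist":[0,0,0]},{"claw":1,"linear":[0,0,0],"twist":[0,0,0]}]'|grep -E "eef|ft"; python3 -m pendant '[{"claw":1,"linear":[0,0.0005,0],"twist":[0,0,0]},{"claw":1,"linear":[0,0,0],"twist":[0,0,0]}]'|grep -E "eef|ft"
```

```text
eef_pos: [451.3, 108.1, 80.8]
ft_force: [-10.9, 0.9, 3.3]
eef_pos: [451.8, 108.2, 80.8]
ft_force: [-11.8, 0.8, 3.4]
```

```bash
python3 -m pendant '[{"claw":1,"linear":[0,-0.008,0],"twist":[0,0,0]},{"claw":1,"linear":[0,-0.006,0],"twist":[0,0,0]},{"claw":1,"linear":[-0.02,0,0],"twist":[0,0,0]},{"claw":1,"linear":[-0.03,0,0],"twist":[0,0,0]},{"claw":1,"linear":[-0.035,0,0],"twist":[0,0,0]},{"claw":1,"linear":[-0.035,0,0],"twist":[0,0,0]},{"claw":1,"linear":[-0.03,0,0],"twist":[0,0,0]},{"claw":1,"linear":[-0.02,0,0],"twist":[0,0,0]},{"claw":1,"linear":[0,0.002,0],"twist":[0,0,0]},{"claw":1,"linear":[0,0.002,0],"twist":[0,0,0]},{"claw":1,"linear":[0,0,0],"twist":[0,0,0]}]'|grep -E "clock|eef|ft"
python3 -m pendant '[{"claw":1,"linear":[0,0.002,0],"twist":[0,0,0]},{"claw":1,"linear":[0,0.001,0],"twist":[0,0,0]},{"claw":1,"linear":[0,0.001,0],"twist":[0,0,0]},{"claw":1,"linear":[0,0,0],"twist":[0,0,0]}]'|grep -E "eef|ft"
python3 -m pendant '[{"claw":1,"linear":[0,0.0005,0],"twist":[0,0,0]},{"claw":1,"linear":[0,0.0005,0],"twist":[0,0,0]},{"claw":1,"linear":[0,0,0],"twist":[0,0,0]}]'|grep -E "eef|ft"
python3 -m pendant '[{"claw":1,"linear":[0,0.0005,0],"twist":[0,0,0]},{"claw":1,"linear":[0,0.0005,0],"twist":[0,0,0]},{"claw":1,"linear":[0,0,0],"twist":[0,0,0]}]'|grep -E "eef|ft"
```

```text
clock: 33.8
eef_pos: [461.3, -61.7, 81.3]
ft_force: [-0.1, -0.4, -3.1]
eef_pos: [465.2, -61.8, 81.3]
ft_force: [0.0, 0.3, -2.3]
eef_pos: [465.6, -61.9, 81.1]
ft_force: [-3.4, 0.6, -2.4]
eef_pos: [465.8, -61.9, 81.0]
ft_force: [-8.3, 0.3, 0.7]
```

```bash
for k in 1; do python3 -m pendant '[{"claw":1,"linear":[0,0.0005,0],"twist":[0,0,0]},{"claw":1,"linear":[0,0.0005,0],"twist":[0,0,0]},{"claw":1,"linear":[0,0,0],"twist":[0,0,0]}]'|grep -E "eef|ft"; python3 -m pendant '[{"claw":1,"linear":[0,0.0005,0],"twist":[0,0,0]},{"claw":1,"linear":[0,0.0005,0],"twist":[0,0,0]},{"claw":1,"linear":[0,0,0],"twist":[0,0,0]}]'|grep -E "eef|ft"; python3 -m pendant '[{"claw":1,"linear":[0,0.0005,0],"twist":[0,0,0]},{"claw":1,"linear":[0,0.0005,0],"twist":[0,0,0]},{"claw":1,"linear":[0,0,0],"twist":[0,0,0]}]'|grep -E "eef|ft"; done
```

```text
eef_pos: [466.5, -62.0, 80.9]
ft_force: [-10.0, -1.1, 1.5]
eef_pos: [467.4, -62.1, 80.9]
ft_force: [-11.5, -0.6, 2.0]
eef_pos: [468.3, -62.2, 80.9]
ft_force: [-10.9, -2.1, 2.7]
```

```bash
python3 -m pendant '[{"claw":1,"linear":[0,0.0005,0],"twist":[0,0,0]},{"claw":1,"linear":[0,0,0],"twist":[0,0,0]}]'|grep -E "eef|ft"; python3 -m pendant '[{"claw":1,"linear":[0,0.0005,0],"twist":[0,0,0]},{"claw":1,"linear":[0,0,0],"twist":[0,0,0]}]'|grep -E "eef|ft"; python3 -m pendant '[{"claw":1,"linear":[0,0.0005,0],"twist":[0,0,0]},{"claw":1,"linear":[0,0,0],"twist":[0,0,0]}]'|grep -E "eef|ft"
```

```text
eef_pos: [468.7, -62.2, 80.9]
ft_force: [-11.3, -3.9, 3.0]
eef_pos: [469.2, -62.3, 80.9]
ft_force: [-11.7, -4.0, 2.6]
eef_pos: [469.7, -62.3, 80.9]
ft_force: [-11.1, -4.5, 1.9]
```

```bash
python3 -m pendant '[{"claw":1,"linear":[0,0.0005,0],"twist":[0,0,0]},{"claw":1,"linear":[0,0,0],"twist":[0,0,0]}]'|grep -E "eef|ft"; python3 -m pendant '[{"claw":1,"linear":[0,0.0005,0],"twist":[0,0,0]},{"claw":1,"linear":[0,0,0],"twist":[0,0,0]}]'|grep -E "eef|ft"
```

```text
eef_pos: [470.1, -62.4, 80.9]
ft_force: [-11.7, -4.4, 3.7]
eef_pos: [470.2, -62.4, 81.0]
ft_force: [-13.7, -5.5, 4.9]
```

```bash
python3 -m pendant '[{"claw":1,"linear":[0,-0.008,0],"twist":[0,0,0]},{"claw":1,"linear":[0,-0.006,0],"twist":[0,0,0]},{"claw":1,"linear":[0.02,0,0],"twist":[0,0,0]},{"claw":1,"linear":[0.03,0,0],"twist":[0,0,0]},{"claw":1,"linear":[0.035,0,0],"twist":[0,0,0]},{"claw":1,"linear":[0.035,0,0],"twist":[0,0,0]},{"claw":1,"linear":[0.03,0,0],"twist":[0,0,0]},{"claw":1,"linear":[0.02,0,0],"twist":[0,0,0]},{"claw":1,"linear":[0,0.002,0],"twist":[0,0,0]},{"claw":1,"linear":[0,0.002,0],"twist":[0,0,0]},{"claw":1,"linear":[0,0,0],"twist":[0,0,0]}]'|grep -E "clock|eef|ft"
python3 -m pendant '[{"claw":1,"linear":[0,0.002,0],"twist":[0,0,0]},{"claw":1,"linear":[0,0.001,0],"twist":[0,0,0]},{"claw":1,"linear":[0,0.001,0],"twist":[0,0,0]},{"claw":1,"linear":[0,0,0],"twist":[0,0,0]}]'|grep -E "eef|ft"
python3 -m pendant '[{"claw":1,"linear":[0,0.0005,0],"twist":[0,0,0]},{"claw":1,"linear":[0,0.0005,0],"twist":[0,0,0]},{"claw":1,"linear":[0,0,0],"twist":[0,0,0]}]'|grep -E "eef|ft"
python3 -m pendant '[{"claw":1,"linear":[0,0.0005,0],"twist":[0,0,0]},{"claw":1,"linear":[0,0.0005,0],"twist":[0,0,0]},{"claw":1,"linear":[0,0,0],"twist":[0,0,0]}]'|grep -E "eef|ft"
```

```text
clock: 37.8
eef_pos: [445.8, 106.2, 81.4]
ft_force: [0.4, 0.3, -3.0]
eef_pos: [449.6, 107.0, 81.3]
ft_force: [0.7, 0.0, -3.5]
eef_pos: [450.1, 107.3, 81.2]
ft_force: [-2.0, -0.8, -1.9]
eef_pos: [450.3, 107.3, 81.0]
ft_force: [-7.0, -1.0, 0.7]
```

```bash
python3 -m pendant '[{"claw":1,"linear":[0,0.0005,0],"twist":[0,0,0]},{"claw":1,"linear":[0,0.0005,0],"twist":[0,0,0]},{"claw":1,"linear":[0,0,0],"twist":[0,0,0]}]'|grep -E "eef|ft"; python3 -m pendant '[{"claw":1,"linear":[0,0.0005,0],"twist":[0,0,0]},{"claw":1,"linear":[0,0.0005,0],"twist":[0,0,0]},{"claw":1,"linear":[0,0,0],"twist":[0,0,0]}]'|grep -E "eef|ft"; python3 -m pendant '[{"claw":1,"linear":[0,0.0005,0],"twist":[0,0,0]},{"claw":1,"linear":[0,0,0],"twist":[0,0,0]}]'|grep -E "eef|ft"; python3 -m pendant '[{"claw":1,"linear":[0,0.0005,0],"twist":[0,0,0]},{"claw":1,"linear":[0,0,0],"twist":[0,0,0]}]'|grep -E "eef|ft"
```

```text
eef_pos: [450.8, 107.4, 80.8]
ft_force: [-9.5, -1.4, 3.2]
eef_pos: [451.7, 107.7, 80.8]
ft_force: [-10.6, -1.1, 2.0]
eef_pos: [452.1, 107.9, 80.8]
ft_force: [-10.3, -0.1, 2.2]
eef_pos: [452.5, 108.0, 80.8]
ft_force: [-11.2, 0.2, 2.6]
```

```bash
python3 -m pendant '[{"claw":1,"linear":[0,0.0005,0],"twist":[0,0,0]},{"claw":1,"linear":[0,0,0],"twist":[0,0,0]}]'|grep -E "eef|ft"; python3 -m pendant '[{"claw":1,"linear":[0,0.0005,0],"twist":[0,0,0]},{"claw":1,"linear":[0,0,0],"twist":[0,0,0]}]'|grep -E "eef|ft"; python3 -m pendant '[{"claw":1,"linear":[0,0.0005,0],"twist":[0,0,0]},{"claw":1,"linear":[0,0,0],"twist":[0,0,0]}]'|grep -E "eef|ft"
```

```text
eef_pos: [453.0, 108.1, 80.8]
ft_force: [-11.0, -0.0, 2.2]
eef_pos: [453.4, 108.3, 80.8]
ft_force: [-11.6, 0.5, 2.8]
eef_pos: [453.6, 108.3, 80.8]
ft_force: [-12.9, 0.7, 4.5]
```

```bash
python3 -m pendant '[{"claw":1,"linear":[0,0.0005,0],"twist":[0,0,0]},{"claw":1,"linear":[0,0,0],"twist":[0,0,0]}]'|grep -E "eef|ft"; python3 -m pendant '[{"claw":1,"linear":[0,0.0005,0],"twist":[0,0,0]},{"claw":1,"linear":[0,0,0],"twist":[0,0,0]}]'|grep -E "eef|ft"
```

```text
eef_pos: [453.7, 108.3, 80.6]
ft_force: [-14.5, 1.0, 4.5]
eef_pos: [453.8, 108.3, 80.6]
ft_force: [-17.2, 1.1, 6.2]
```

```bash
python3 -m pendant '[{"claw":1,"linear":[0,-0.008,0],"twist":[0,0,0]},{"claw":1,"linear":[0,-0.006,0],"twist":[0,0,0]},{"claw":1,"linear":[-0.02,0,0],"twist":[0,0,0]},{"claw":1,"linear":[-0.03,0,0],"twist":[0,0,0]},{"claw":1,"linear":[-0.035,0,0],"twist":[0,0,0]},{"claw":1,"linear":[-0.035,0,0],"twist":[0,0,0]},{"claw":1,"linear":[-0.03,0,0],"twist":[0,0,0]},{"claw":1,"linear":[-0.02,0,0],"twist":[0,0,0]},{"claw":1,"linear":[0,0.002,0],"twist":[0,0,0]},{"claw":1,"linear":[0,0.002,0],"twist":[0,0,0]},{"claw":1,"linear":[0,0,0],"twist":[0,0,0]}]'|grep -E "clock|eef|ft"
python3 -m pendant '[{"claw":1,"linear":[0,0.002,0],"twist":[0,0,0]},{"claw":1,"linear":[0,0.001,0],"twist":[0,0,0]},{"claw":1,"linear":[0,0,0],"twist":[0,0,0]}]'|grep -E "eef|ft"
python3 -m pendant '[{"claw":1,"linear":[0,0.0005,0],"twist":[0,0,0]},{"claw":1,"linear":[0,0.0005,0],"twist":[0,0,0]},{"claw":1,"linear":[0,0,0],"twist":[0,0,0]}]'|grep -E "eef|ft"
python3 -m pendant '[{"claw":1,"linear":[0,0.0005,0],"twist":[0,0,0]},{"claw":1,"linear":[0,0.0005,0],"twist":[0,0,0]},{"claw":1,"linear":[0,0,0],"twist":[0,0,0]}]'|grep -E "eef|ft"
python3 -m pendant '[{"claw":1,"linear":[0,0.0005,0],"twist":[0,0,0]},{"claw":1,"linear":[0,0.0005,0],"twist":[0,0,0]},{"claw":1,"linear":[0,0,0],"twist":[0,0,0]}]'|grep -E "eef|ft"
```

```text
clock: 41.9
eef_pos: [464.3, -61.4, 81.4]
ft_force: [-0.5, -0.4, -3.4]
eef_pos: [467.2, -61.4, 81.3]
ft_force: [0.1, -0.5, -2.3]
eef_pos: [468.1, -61.7, 81.3]
ft_force: [0.4, -0.4, -3.4]
eef_pos: [468.6, -61.7, 81.2]
ft_force: [-4.3, -0.1, -1.8]
eef_pos: [468.8, -61.7, 81.0]
ft_force: [-7.6, -0.4, 1.3]
```

```bash
python3 -m pendant '[{"claw":1,"linear":[0,0.0005,0],"twist":[0,0,0]},{"claw":1,"linear":[0,0.0005,0],"twist":[0,0,0]},{"claw":1,"linear":[0,0,0],"twist":[0,0,0]}]'|grep -E "eef|ft"; python3 -m pendant '[{"claw":1,"linear":[0,0.0005,0],"twist":[0,0,0]},{"claw":1,"linear":[0,0,0],"twist":[0,0,0]}]'|grep -E "eef|ft"; python3 -m pendant '[{"claw":1,"linear":[0,0.0005,0],"twist":[0,0,0]},{"claw":1,"linear":[0,0,0],"twist":[0,0,0]}]'|grep -E "eef|ft"; python3 -m pendant '[{"claw":1,"linear":[0,0.0005,0],"twist":[0,0,0]},{"claw":1,"linear":[0,0,0],"twist":[0,0,0]}]'|grep -E "eef|ft"
```

```text
eef_pos: [469.0, -61.7, 80.8]
ft_force: [-12.0, -1.4, 3.7]
eef_pos: [469.1, -61.7, 80.9]
ft_force: [-15.8, -0.7, 5.4]
eef_pos: [469.2, -61.7, 80.8]
ft_force: [-17.8, -1.6, 6.5]
eef_pos: [469.3, -61.7, 80.8]
ft_force: [-18.9, 0.0, 8.5]
```

```bash
python3 -m pendant '[{"claw":1,"linear":[0,-0.01,0],"twist":[0,0,0]},{"claw":1,"linear":[0,-0.02,0],"twist":[0,0,0]},{"claw":1,"linear":[0,-0.02,-0.014],"twist":[0,0,0]},{"claw":1,"linear":[-0.02,0,-0.014],"twist":[0,0,0]},{"claw":1,"linear":[-0.035,0,0],"twist":[0,0,0]},{"claw":1,"linear":[-0.035,0,0],"twist":[0,0,0]},{"claw":1,"linear":[-0.035,0,0],"twist":[0,0,0]},{"claw":1,"linear":[-0.03,0,0],"twist":[0,0,0]},{"claw":1,"linear":[0,0,0],"twist":[0,0,0]},{"claw":1,"linear":[0,0,0],"twist":[0,0,0]}]'|grep -E "clock|eef|ft"
python3 - <<'E'
from h import *
togo(447,-278,110,5.8)
z=np.load("top0.npz");p0=z["p"];p,d=optics.grab_frame("top")
a=np.radians(5.8);u=np.array([np.cos(a),np.sin(a)])
for nm,q in(("before",p0),("after",p)):
    hsv=cv2.cvtColor(q,cv2.COLOR_BGR2HSV);H,S,V=[hsv[...,k].astype(int) for k in range(3)]
    J=np.zeros(H.shape,bool);J[165:232,225:330]=1
    for c,m in(("or",J&(H>4)&(H<16)&(S>215)&(V>90)),("bl",J&(H>105)&(H<125)&(S>120)&(V>60))):
        v,uu=np.nonzero(m); w=ray("top",uu.mean(),v.mean(),48); print(nm,c,len(uu),"jig x %.1f"%((w[:2]-[564,32])@u))
f=np.vstack([cv2.resize(q[170:230,228:328],None,fx=5,fy=5,interpolation=cv2.INTER_CUBIC) for q in(p0,p)])
cv2.imwrite("pics/cmp.png",np.clip(f*1.8,0,255).astype(np.uint8))
E
```

```text
clock: 45.0
eef_pos: [438.4, -220.8, 109.1]
ft_force: [-0.3, -0.5, -4.1]
clock 45.0 pos [ 438.4 -220.8  109.1] yaw 5.72 tilt [0.0005 0.0003] op 22.9 grip 100 F [-0.3 -0.5 -4.1]
twist z -0.001 ; shift now [-0.0577  0.0028 -0.0009]
before or 25 jig x -60.1
before bl 34 jig x -60.1
after or 28 jig x -47.3
after bl 20 jig x -49.3
```

View pics/cmp.png

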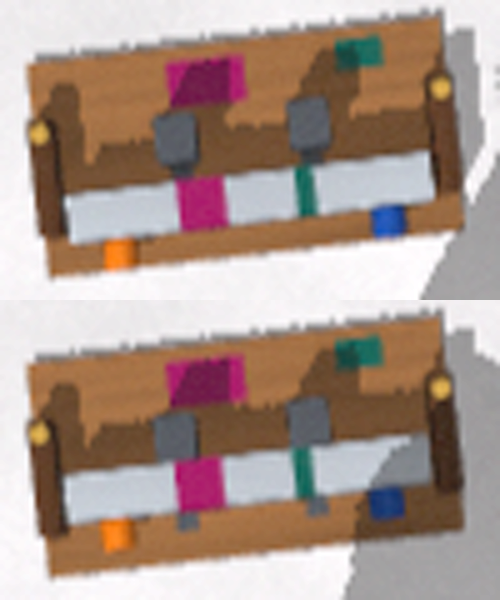

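The lower half (after) shows the bar up against both dark stops at about (176,455) and (309,440). Before handing in, I'll check that the bar is parallel to the jig base.

Run:
```python
from h import *
p0=np.load("top0.npz")["p"];p=np.mean([optics.grab_frame("top")[0] for _ in range(3)],0).astype(np.uint8)
cv2.imwrite("pics/after.png",p)
for nm,q in(("before",p0),("after",p)):
    S=cv2.cvtColor(q,cv2.COLOR_BGR2HSV)[...,1].astype(float); R=[];N=[]
    def cross(col,a,b,t=75):
        s=S[a:b,col]; k=np.nonzero((s[:-1]<t)&(s[1:]>=t))[0]
        return [a+i+(t-s[i])/(s[i+1]-s[i]) for i in k]
    rear=[(c,cross(c,165,195)) for c in range(238,316)]; rear=[(c,k[0]) for c,k in rear if k]
    near=[(c,cross(c,195,222)) for c in list(range(244,248))+list(range(256,262))+list(range(276,286))+list(range(294,301))+list(range(310,313))]
    near=[(c,k[0]) for c,k in near if k]
    def fit(L,z):
        P=np.array([ray("top",c,r,z)[:2] for c,r in L]); 
        for _ in range(4):
            f=np.polyfit(P[:,1],P[:,0],1); e=P[:,0]-np.polyval(f,P[:,1]); P=P[abs(e)<max(2*e.std(),.5)]
        return f,e.std(),len(P)
    a,b=fit(rear,10),fit(near,56)
    print(nm,"rear yaw %.2f sd %.1f n%d"%(np.degrees(-np.arctan(a[0][0])),a[1],a[2]),"bar yaw %.2f sd %.1f n%d"%(np.degrees(-np.arctan(b[0][0])),b[1],b[2]),
     "dist near edge to rear edge at y=117,-53:",[(np.polyval(a[0],y)-np.polyval(b[0],y)).round(1) for y in(110,-60)])
```

```text
before rear yaw 5.16 sd 0.2 n74 bar yaw 5.60 sd 0.3 n25 dist near edge to rear edge at y=117,-53: [np.float64(123.0), np.float64(121.7)]
after rear yaw 5.19 sd 0.2 n76 bar yaw 5.19 sd 0.2 n28 dist near edge to rear edge at y=117,-53: [np.float64(110.3), np.float64(110.3)]
```

The bar is exactly parallel to the jig (5.19° for both), so it is square on both stops. Now I'll put the mallet back.

```bash
python3 -m pendant '[{"claw":1,"linear":[-0.02,0.001,0],"twist":[0,0,0]},{"claw":1,"linear":[-0.02,0.001,0],"twist":[0,0,0]},{"claw":1,"linear":[-0.0175,0.001,0],"twist":[0,0,0]},{"claw":1,"linear":[0,0,0.015],"twist":[0,0,0]},{"claw":1,"linear":[0,0,0.012],"twist":[0,0,0]},{"claw":1,"linear":[0,0,0.008],"twist":[0,0,0]},{"claw":1,"linear":[0,0,0.002],"twist":[0,0,0]},{"claw":1,"linear":[0,0,0],"twist":[0,0,0]},{"claw":1,"linear":[0,0,0],"twist":[0,0,0]}]'|grep -E "clock|eef|ft"
python3 -c "from h import *;togo(447,-278,70,5.8)"
```

```text
clock: 46.1
eef_pos: [447.6, -277.3, 72.8]
ft_force: [0.2, 0.1, -2.8]
clock 46.1 pos [ 447.6 -277.3   72.8] yaw 5.81 tilt [ 0.0008 -0.0006] op 23.3 grip 100 F [ 0.2  0.1 -2.8]
twist z 0.000 ; shift now [-0.0006 -0.0006  0.0028]
```

```bash
python3 -m pendant '[{"claw":1,"linear":[0,0,0.001],"twist":[0,0,0]},{"claw":1,"linear":[0,0,0.001],"twist":[0,0,0]},{"claw":1,"linear":[0,0,0.0005],"twist":[0,0,0]},{"claw":1,"linear":[0,0,0],"twist":[0,0,0]}]'|grep -E "clock|eef|ft"; python3 -m pendant '[{"claw":1,"linear":[0,0,0.0005],"twist":[0,0,0]},{"claw":1,"linear":[0,0,0],"twist":[0,0,0]}]'|grep -E "clock|eef|ft"
```

```text
clock: 46.5
eef_pos: [447.3, -277.5, 70.0]
ft_force: [-0.1, 0.6, -2.4]
clock: 46.7
eef_pos: [447.4, -277.6, 69.9]
ft_force: [0.0, 1.5, 2.6]
```

Touching down (the vertical force has reversed). Release slowly and lift clear.

```bash
python3 -m pendant '[{"claw":0.3,"linear":[0,0,0],"twist":[0,0,0]},{"claw":0,"linear":[0,0,0],"twist":[0,0,0]},{"claw":-0.5,"linear":[0,0,0],"twist":[0,0,0]},{"claw":-1,"linear":[0,0,0],"twist":[0,0,0]},{"claw":-1,"linear":[0,0,0],"twist":[0,0,0]},{"claw":-1,"linear":[0,0,0],"twist":[0,0,0]},{"claw":-1,"linear":[0,0,0],"twist":[0,0,0]}]'
python3 -m pendant '[{"claw":-1,"linear":[0,0,-0.015],"twist":[0,0,0]},{"claw":-1,"linear":[0,0,-0.025],"twist":[0,0,0]},{"claw":-1,"linear":[0,0,-0.03],"twist":[0,0,0]},{"claw":-1,"linear":[0,0,-0.03],"twist":[0,0,0]},{"claw":-1,"linear":[0,0,-0.02],"twist":[0,0,0]},{"claw":-1,"linear":[0,0,0],"twist":[0,0,0]},{"claw":-1,"linear":[0,0,0],"twist":[0,0,0]}]'
python3 - <<'E'
from h import *
i=optics.camera_info("wrist");p,d=optics.grab_frame("wrist");W=cloud("wrist",d,i);Z=W[...,2]
r=np.hypot(W[...,0]-447,W[...,1]+278)
for nm,a,b in(("handle",112,135),("head",46,62)):
    m=(d>0)&(Z>a)&(Z<b)&(r<60);print(nm,rect(W[m]),np.median(W[m][:,2]))
E
```

```text
clock: 47.4
eef_pos: [447.2, -277.5, 69.3]
orientation: [0.0, 0.671, 0.742, -0.0]
ft_force: [0.1, -0.4, 0.3]
opening: 85.3
grip_force: 0.0
clock: 48.1
eef_pos: [447.3, -277.5, 189.8]
orientation: [0.001, 0.671, 0.742, 0.0]
ft_force: [-0.4, 0.4, -0.8]
opening: 85.5
grip_force: 0.0
handle ([array([ 446.1, -277.2]), array([24. , 31.4]), np.float64(5.4)], 1368) 124.71143959916168
head ([array([ 446.1, -278.1]), array([90.6, 51. ]), np.float64(5.7)], 3651) 55.08553504848103
```

The mallet is upright at the middle of the mat and the gripper is clear.

```bash
python3 -c "from rig import job_done; print(job_done())"
```

```text
the job is handed in; nothing more can be done
None
```

I handed the job in at about 48 s: the bar measured square against both rear stops, wrist force stayed under about 21 N while tapping, and the mallet stands upright and released at the middle of its mat; no verdict came back.

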